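# Clamp a preserve jar in the labelling jig

## Task

Stand the small jar upright in the open V-nest of the labelling jig, down on the base plate, and let go of it. Then turn the jig's black cam knob clockwise until the sprung clamp snaps in against the jar, stop there without wrenching the knob on against the stop, and let go, leaving the jar clamped and the other things on the table undisturbed.

Things in the scene. Friction and masses are not known exactly. Their poses are not given: they have to be found in the camera images.
- jar: the small straight jar of preserve, 52 mm in diameter all the way up and 72 mm tall with its flat steel lid (the lid is the top 14 mm); about 0.2 kg. Origin at the centre of its underside, z up its axis. It stands at one of three places on the table, the tall jar and the tin at the other two
- jig: labelling jig, fixed to the table, yawed up to 0.4 rad: aluminium base plate 90 (x) by 200 (y) by 12 mm; origin under the plate, z up. At its -y end the V-nest, at its +y end the grey cam housing 90 by 100 mm (y 7 to 107 mm), its flat cover 46 mm above the table
- nest (a point): where the underside's centre of the seated jar stands: jig (0, -52.5, 12) mm, on the plate; axes as the jig's. Two wooden V-blocks, 25 mm tall, touch the seated jar at 45 degrees either side of -y; on the +y side stands the open clamp's pad, 9 mm from the seated jar. The clamp pushes the jar home into the V, so it is best set down 4 mm towards the pad
- clamp: sprung clamp sliding along the jig's y: rubber pad 34 mm wide, its top 46 mm above the table, on a steel bar that carries a roller under the cover and a tail pin out of the housing's rear. Origin at the middle of the pad's face towards the jar: at jig y = -17.5 mm while the roller rides on the cam's rim (open)
- clamp_pad (a point): the clamp's origin, middle of the pad's face. It snaps about 9 mm to -y (to jig y = -26.5 mm) when the roller drops into the cam's notch; the pad then presses the jar with some 10 N, and the knob cannot back it out
- knob: black cam knob at jig (0, 52.5) mm: round skirt 44 mm wide, 6 mm thick, and on it an upright bar grip 46 mm long (knob x), 14 mm wide (knob y), from 52 to 84 mm above the table. Origin on its axis at the cover, 46 mm up; z up. At the start its x is turned 0 to 0.35 rad clockwise from the jig's x. Turns clockwise seen from above, with about 0.2 N m
- knob_grip (a point): on the knob's axis at grip height, 74 mm above the table. The notch comes after a turn of 0.5 to 1.45 rad; where, cannot be told from outside: the cam's setting under the cover differs each time. The clamp snaps in, 0.05 to 0.1 rad of play is left, then the knob stops dead; more than about 1 N m there wrenches the mechanism
- tall_jar: a bystander: taller jar, 62 mm in diameter and 120 mm tall, origin under its centre; leave it alone
- tin: a bystander: flat tin, 68 mm in diameter and 45 mm tall, origin under its centre; leave it alone
- label_box: a bystander: open wooden box 70 by 110 by 40 mm at the far side, origin under its centre; leave it alone

How it is judged:
By the outcome, as a careful person would: the job done as asked, in the order asked, and still so for the second after the job is handed in, with the robot touching nothing.
It also fails if it takes over 72 s, if anything falls off the work surface, if the arm or the gripper's body presses on something with over 40 N, if the wrist force passes 120 N, or if a joint passes its speed limit or range.

## Robot

A 7-joint arm with a two-finger parallel gripper is mounted at the origin on the work surface. World frame = base frame: x ahead of the robot, y to its left, z up, the work surface at z = 0. Lengths are in m, angles in rad, forces in N, time in s.
With the tool pointing down it reaches from about 0.35 to 0.9 m from the base axis. Payload 8.1 kg.
Tool frame: the origin (TCP) lies on the centre line of the jaws, within the pads' length; the fingertips stand 19 mm ahead of it and the grasp point (between the pads) is the TCP (arm.tip_reach is the distance from the TCP to the fingertips, in m); z points along the fingers, y is the line along which they close (so a half turn about z gives the same grasp; the last joint's range is limited). The gripper opens to 92 mm and grips with 3 to 60 N. Pads are 19 mm wide; open, the fingers measure 130 mm over their backs; the gripper's body (75 mm by 190 mm) begins 47 mm behind the grasp point.
Start: joints at [1.02, 0.434, 0.025, 1.573, -0.012, 1.134, -0.075], TCP at [0.271, -0.563, 0.223] pointing down, gripper open.
Joint ranges: [-2.62, 2.62], [-0.44, 2.09], [-1.27, 1.32], [0.08, 2.57], [-1.32, 4.46], [0.12, 2], [-2.74, 2.74]. Speed limits (rad/s): [2.22, 2.22, 3.01, 3.01, 3.14, 3.14, 3.14].

## Interface

Orientations are given as a rotation vector (axis times angle).
In Python, from cell import arm gives the robot as it stands.
- The arm moves only by the tool arm_command, never from a script. Its argument "targets" is a list that holds one entry, the list of rows, each a list of 6 numbers: the shift along the tool's x, y, z in m, then the turn, a rotation vector about the tool's x, y, z in rad. A call has 1 to 10 rows; each row shifts and turns the commanded pose from where the row before left it, along the tool's axes as they then stand; what a row does not reach is not made up. A row lasts 1/8 s, in which the tool goes at most 62.5 mm and 10.7 degrees, less where a joint would pass 70% of its speed; a pose out of reach is approached as far as the arm can. A call with a gripper value outside its range is refused whole. "jaw" is the finger opening in m, from 0 to 0.0918, set as the call begins (left out, the last holds). The fingers move at their own pace and stop on an object; "newtons" is the grip in N (left out, the last holds). Time passes only in rows, so rows that do not move let the fingers close. It gives the time, the measured TCP pose, the force, the opening and the grip force at its end, in the units of the state.
- arm.observe(): the state, without advancing time (a new reading comes with each control period).
- arm.get_image(name): name is "scene" or "top"; returns a dict with "pixels" (400x640x3 uint8, red, green, blue), "z_map" (400x640 float32, m along the optical axis (not along the pixel's ray), 0 where there is no reading), "fx", "fy", "cx", "cy" (pixels), "xyz" and "rotation" of the camera in the world. Camera axes: x right, y down, z forward; pixel columns grow to the right and rows downward; lengths in m; the calibration is good to about 2 mm. A picture is of the moment at which its call begins.
- arm.sign_off(): hands the job in; it is judged then, once.
The state is a dict: "clock": time; "joints": joint angles; "dq": joint speeds; "joint_efforts": joint torques, N m; "position": TCP position; "ee_rot": TCP orientation; "force": force on the tool from outside, world axes, zero at the start; "ft_torque": the same for the moment, N m; "width": opening from 0.0 (shut) to 1.0 (fully open); "gripper_force": force on a finger pad.
Only numpy, scipy, OpenCV 4.12 (cv2) and the standard library are available. Lean on these libraries where they do the work, as an engineer would, in place of code of your own. Each camera call takes 0.05 s, during which the arm holds its last target. There are 200 camera calls.

## Working session

There is one attempt and no reset: what is moved stays moved. The work goes in short steps, Python scripts to look and compute and a tool call to move; the robot and the scene stay as the last step left them, time stands still between calls to the robot, and variables do not carry over. Pictures are saved under pics/ and viewed, at most 10 in all, crops included, and the job is handed in when it is done.

Besides the shell and the picture viewer there is one more tool, called after "Emit:" as a command line: name --argument value ..., lists and objects as JSON in quotes. arm_command: Moves the arm, as the interface text tells. Its arguments: {"type":"object","properties":{"targets":{"type":"array","items":{"type":"array","items":{"type":"array","items":{"type":"number"}}}},"jaw":{"type":"number"},"newtons":{"type":"number"}},"required":["targets"]}

```bash
mkdir -p pics; ls
cat > h.py <<'E'
import numpy as np, cv2
from cell import arm
from scipy.spatial.transform import Rotation as R
def grab(n):
    im=arm.get_image(n); return im
def pts(im):
    z=im["z_map"]; v,u=np.mgrid[:400,:640]
    c=np.stack([(u-im["cx"])/im["fx"]*z,(v-im["cy"])/im["fy"]*z,z],-1)
    rot=np.array(im["rotation"]); rot=rot if rot.shape==(3,3) else R.from_rotvec(rot).as_matrix()
    w=c@rot.T+np.array(im["xyz"]); w[z==0]=np.nan
    return w
E
python3 - <<'E'
from h import *
for n in("top","scene"):
    im=grab(n); cv2.imwrite(f"pics/{n}0.png",im["pixels"][...,::-1]); print(im["xyz"],im["rotation"],im["fx"])
    np.save(f"{n}0.npy",pts(im))
print(arm.observe())
E
```

```text
pics
[ 0.55129765 -0.05512492  1.0758415 ] [-2.1536904   2.21903811 -0.08893725] 450.8493189067446
[1.23381232 0.53376219 0.72518976] [-0.98870858 -2.33609765  1.18274804] 487.7029775013896
{'clock': 0.1, 'joints': array([ 1.0203886 ,  0.43514529,  0.02496352,  1.57398269, -0.01159189,
        1.13399086, -0.07509538]), 'dq': array([ 6.41122369e-04, -2.22762661e-03, -1.43335737e-03, -2.35202481e-03,
        1.26418838e-03,  3.04942817e-05,  3.02577855e-04]), 'joint_efforts': array([ 4.51272281e-03, -6.69124460e+01,  9.88950916e-01, -3.15146470e+01,
       -6.03048457e-02,  3.73061467e-02,  5.91035155e-05]), 'position': array([ 0.2703805 , -0.56299088,  0.22253737]), 'ee_rot': array([-3.06191094e+00, -6.97181088e-01,  6.77141257e-04]), 'force': array([-0.28357   , -0.09383101,  0.13129476]), 'ft_torque': array([-0.0126536 ,  0.00771684,  0.02598279]), 'gripper_force': 0.0, 'width': 1.0009670982727763}
```

View pics/top0.png

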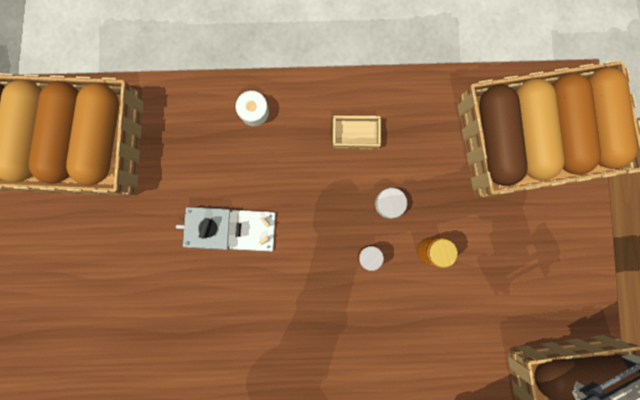

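View pics/scene0.png

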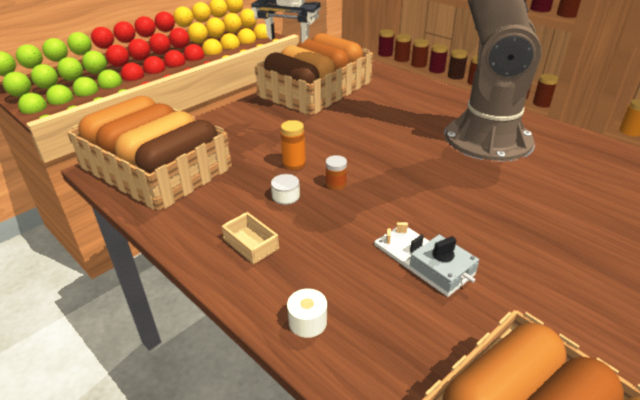

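The top picture shows the small jar's lid at (371,258), the tin at (391,203) and the tall jar at (442,253). The jig's housing is around (206,228), with the knob at (207,228) and the nest near (258,231). The scene picture agrees: the small jar is at (336,172) and the jig at (430,255).

Run:
```python
from h import *
w=np.load("top0.npy")
def reg(u0,u1,v0,v1,z0,z1):
    p=w[v0:v1,u0:u1].reshape(-1,3); return p[(p[:,2]>z0)&(p[:,2]<z1)]
for n,a in dict(jar=(350,395,240,280,.06,.08),tin=(370,415,180,225,.038,.05),tall=(415,470,230,275,.11,.13)).items():
    p=reg(*a); c,r=cv2.minEnclosingCircle(p[:,:2].astype(np.float32)); print(n,len(p),p.mean(0),c,r)
p=reg(170,285,195,260,.038,.05); print("cover",len(p),np.median(p[:,2]))
print(cv2.minAreaRect(p[:,:2].astype(np.float32)))
q=reg(170,285,195,260,.008,.016); print("plate",len(q),cv2.minAreaRect(q[:,:2].astype(np.float32)))
k=reg(170,240,195,260,.07,.1); r=cv2.minAreaRect(k[:,:2].astype(np.float32)); print("grip",len(k),k.mean(0),r)
u,s,vt=np.linalg.svd(k[:,:2]-k[:,:2].mean(0)); print(vt[0])
im=grab("top"); cv2.imwrite("pics/jig.png",cv2.resize(im["pixels"][195:265,170:290,::-1],None,fx=6,fy=6,interpolation=cv2.INTER_CUBIC))
```

```text
jar 439 [ 0.48345062 -0.16275782  0.07271299] (0.4831660985946655, -0.16323524713516235) 0.025983579456806183
tin 686 [ 0.60621537 -0.21772094  0.04578389] (0.606192409992218, -0.2184160053730011) 0.034237220883369446
tall 609 [ 0.49334808 -0.30911066  0.12065587] (0.493266761302948, -0.31025221943855286) 0.029142003506422043
cover 1476 0.04658147836149673
((0.5583287477493286, 0.17239835858345032), (0.2099132388830185, 0.08984386175870895), 85.15725708007812)
plate 1371 ((0.5530099272727966, 0.11034195125102997), (0.1062021479010582, 0.09004424512386322), 85.25338745117188)
grip 158 [0.5605177  0.20083088 0.08326776] ((0.5611305236816406, 0.20181502401828766), (0.014273256063461304, 0.045597486197948456), 70.9265365600586)
[-0.94387277  0.33030923]
```

View pics/jig.png

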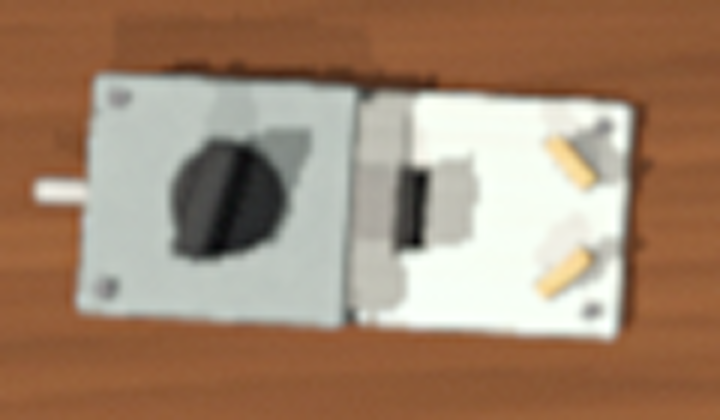

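The crop shows the grip bar running from (240,150) to (205,250). The pad's front face is at (428,208), the V-blocks at (572,163) and (565,275), and the plate's right corners at (632,103) and (617,337). Next I convert these to positions and cross-check them against the jig's sizes.

Run:
```python
from h import *
im=grab("top"); rot=np.array(im["rotation"]); rot=rot if rot.shape==(3,3) else R.from_rotvec(rot).as_matrix()
def at(x,y,z):
    u,v=170+(x+.5)/6-.5,195+(y+.5)/6-.5
    d=rot@np.array([(u-im["cx"])/im["fx"],(v-im["cy"])/im["fy"],1]); c=np.array(im["xyz"]); return (c+d*(z-c[2])/d[2])[:2]
P=dict(padf=(428,208,.046,0,-17.5),cTL=(97,73,.046,45,107),cBL=(78,312,.046,-45,107),cTR=(358,88,.046,45,7),cBR=(347,327,.046,-45,7),pTR=(632,103,.012,45,-93),pBR=(617,337,.012,-45,-93),knob=None)
A=[];B=[]
for n,p in P.items():
    if p: A.append(at(*p[:3]));B.append([p[3]/1e3,p[4]/1e3])
A.append([.5608,.2013]);B.append([0,.0525])
A=np.array(A);B=np.array(B)
H=(B-B.mean(0)).T@(A-A.mean(0)); th=np.arctan2(H[0,1]-H[1,0],H[0,0]+H[1,1])
M=np.array([[np.cos(th),-np.sin(th)],[np.sin(th),np.cos(th)]]); t=A.mean(0)-M@B.mean(0)
print("yaw",th,"org",t); print(((A-t)@M-B)*1e3)
for n,q in dict(nest=(0,-.0525),set=(0,-.0485),knob=(0,.0525)).items(): print(n,t+M@q)
o=arm.observe(); print(R.from_rotvec(o["ee_rot"]).as_matrix())
```

```text
yaw -0.08187743091272237 org [0.55603098 0.14850442]
[[ 0.72066922 -3.82744881]
 [ 0.30641197  0.62611638]
 [-0.21877611  1.05015758]
 [-0.23299163  1.21598263]
 [-0.61047796 -0.72125585]
 [ 0.55889375  0.38278931]
 [-0.95883463  0.76490716]
 [ 0.43510541  0.50875159]]
nest [0.55173722 0.0961803 ]
set [0.55206436 0.1001669 ]
knob [0.56032474 0.20082854]
[[ 9.01430997e-01  4.32922482e-01 -5.32036592e-04]
 [ 4.32922792e-01 -9.01430620e-01  8.32691352e-04]
 [-1.19103268e-04 -9.80944562e-04 -9.99999512e-01]]
```

Apart from the pad point, where I read the visible front face instead of the top edge, the jig fit agrees to about 1 mm. I now move above the jar.

Emit:
arm_command --targets '[[[0.018,-0.013,0,0,0,0],[0.0365,-0.027,0,0,0,0],[0.0365,-0.027,0,0,0,0],[0.0365,-0.027,0,0,0,0],[0.0365,-0.027,0,0,0,0],[0.0365,-0.027,0,0,0,0],[0.0365,-0.027,0,0,0,0],[0.0365,-0.027,0,0,0,0],[0.0365,-0.027,0,0,0,0],[0.0365,-0.027,0,0,0,0]]]' --jaw 0.085

```text
clock: 1.45
position: [0.4724, -0.1797, 0.2234]
ee_rot: [3.063, 0.699, 0.0]
force: [0.4, -1.1, -0.0]
width: 0.929
gripper_force: 0.0
```

Emit:
arm_command --targets '[[[0.018,-0.013,0,0,0,0],[0,0,0,0,0,-0.174],[0,0,0,0,0,-0.174],[0,0,0,0,0,-0.174],[0,0,0,0,0,-0.174],[0,0,0,0,0,-0.174],[0,0,0,0,0,-0.172],[0,0,0,0,0,0],[0,0,0,0,0,0]]]'

```text
clock: 2.58
position: [0.4825, -0.1625, 0.2233]
ee_rot: [-2.313, -2.126, 0.0]
force: [-0.0, -0.4, 0.0]
width: 0.928
gripper_force: 0.0
```

```bash
cat >> h.py <<'E'
def need(x,y,z,yaw):
    """remaining move in tool axes; yaw = world angle of tool y"""
    o=arm.observe(); M=R.from_rotvec(o["ee_rot"]).as_matrix(); d=np.array([x,y,z])-o["position"]
    cur=np.arctan2(M[1,1],M[0,1]); a=(yaw-cur+np.pi)%(2*np.pi)-np.pi
    print("t",o["clock"],"pos",o["position"].round(4),"yaw",round(cur,4),"tilt",M[:2,2].round(4),"F",o["force"].round(1),"T",o["ft_torque"].round(2),"w",round(o["width"],3),"g",round(o["gripper_force"],1))
    print("shift tool",(M.T@d).round(4),"turn z",round(-a,4)); return o
E
python3 -c "
from h import *
need(.4833,-.163,.048,-.082);print(arm.observe()['joints'].round(2))
im=grab('top');cv2.imwrite('pics/above.png',cv2.resize(im['pixels'][180:310,300:480,::-1],None,fx=4,fy=4))"
```

```text
t 2.575 pos [ 0.4825 -0.1625  0.2233] yaw -0.0843 tilt [-0. -0.] F [-0.  -0.4  0. ] T [-0.   -0.08 -0.  ] w 0.928 g 0.0
shift tool [-0.0005  0.0008  0.1753] turn z -0.0023
[ 0.51  0.28 -0.36  1.83  0.11  1.06  0.02]
```

Emit:
arm_command --targets '[[[0,0.001,0.02,0,0,0],[0,0,0.035,0,0,0],[0,0,0.035,0,0,0],[0,0,0.035,0,0,0],[0,0,0.03,0,0,0],[0,0,0.02,0,0,0],[0,0,0,0,0,0],[0,0,0,0,0,0]]]'

```text
clock: 3.62
position: [0.4843, -0.1631, 0.049]
ee_rot: [2.31, 2.128, 0.001]
force: [0.5, 0.1, 0.2]
width: 0.928
gripper_force: 0.0
```

Emit:
arm_command --targets '[[[0,0,0,0,0,0],[0,0,0,0,0,0],[0,0,0,0,0,0],[0,0,0,0,0,0],[0,0,0,0,0,0],[0,0,0,0,0,0],[0,0,0,0,0,0],[0,0,0,0,0,0]]]' --jaw 0.03 --newtons 15

```text
clock: 4.62
position: [0.4838, -0.1633, 0.0484]
ee_rot: [2.31, 2.129, -0.0]
force: [-1.6, 0.8, 5.5]
width: 0.565
gripper_force: 15.0
```

```bash
python3 -c "
from h import *
need(.4833,-.163,.048,-.082)"
```

```text
t 4.625 pos [ 0.4838 -0.1633  0.0484] yaw -0.0811 tilt [ 0.0001 -0.0002] F [-1.6  0.8  5.5] T [-0.01  0.18 -0.03] w 0.565 g 15.0
shift tool [ 0.0002 -0.0005  0.0004] turn z 0.0009
```

Emit:
arm_command --targets '[[[0,0,-0.01,0,0,0],[0,0,-0.03,0,0,0],[0,0,-0.04,0,0,0],[0,0,-0.02,0,0,0],[0,0,0,0,0,0]]]'

```text
clock: 5.25
position: [0.4846, -0.1634, 0.1497]
ee_rot: [2.308, 2.128, 0.002]
force: [0.5, -0.1, -3.0]
width: 0.565
gripper_force: 15.0
```

Emit:
arm_command --targets '[[[0.012,0.002,0,0,0,0],[0.03,0.005,0,0,0,0],[0.037,0.006,0,0,0,0],[0.037,0.007,0,0,0,0],[0.037,0.007,0,0,0,0],[0.037,0.007,0,0,0,0],[0.037,0.006,0,0,0,0],[0.03,0.005,0,0,0,0],[0.0115,0.002,0,0,0,0],[0,0,0,0,0,0]]]'

```text
clock: 6.5
position: [0.5516, 0.1012, 0.1473]
ee_rot: [-2.307, -2.131, 0.002]
force: [-0.2, -0.0, -2.5]
width: 0.564
gripper_force: 15.0
```

Emit:
arm_command --targets '[[[0,0,0,0,0,0],[0,0,0,0,0,0]]]'

```text
clock: 6.75
position: [0.5522, 0.0991, 0.1481]
ee_rot: [2.311, 2.127, -0.001]
force: [-0.5, -0.1, -2.1]
width: 0.565
gripper_force: 15.0
```

```bash
python3 -c "
from h import *
need(.5521,.1005,.0604,-.082)
im=grab('scene');cv2.imwrite('pics/held.png',cv2.resize(im['pixels'][150:300,340:520,::-1],None,fx=4,fy=4,interpolation=cv2.INTER_CUBIC))"
```

```text
t 6.75 pos [0.5522 0.0991 0.1481] yaw -0.083 tilt [-0.0002 -0.0007] F [-0.5 -0.1 -2.1] T [-0.04 -0.11  0.  ] w 0.565 g 15.0
shift tool [ 0.0014 -0.0002  0.0877] turn z -0.001
```

View pics/held.png

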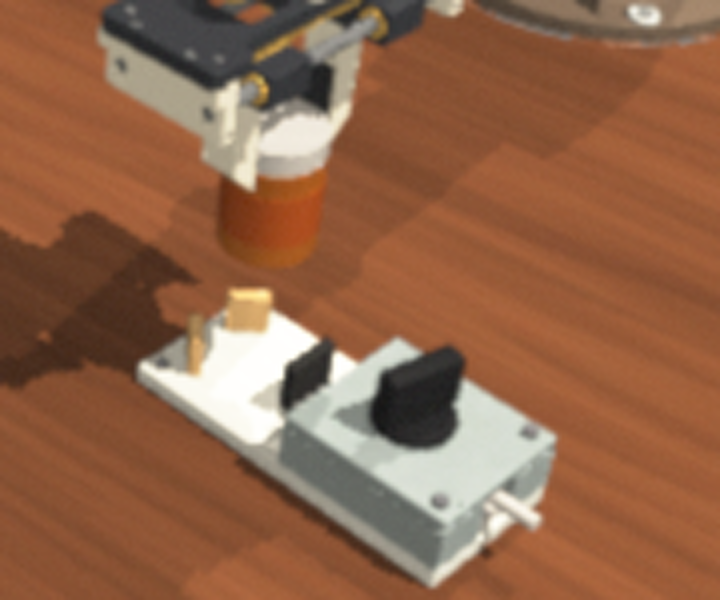

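The picture shows the jar held upright at (270,190), above the nest between the V-blocks at (195,340) and (250,310) and the pad at (305,375). Next I lower it, ending slowly.

Emit:
arm_command --targets '[[[0.001,0,0.01,0,0,0],[0,0,0.02,0,0,0],[0,0,0.02,0,0,0],[0,0,0.015,0,0,0],[0,0,0.01,0,0,0],[0,0,0.005,0,0,0],[0,0,0,0,0,0],[0,0,0,0,0,0]]]'

```text
clock: 7.8
position: [0.5528, 0.1017, 0.0687]
ee_rot: [2.309, 2.129, 0.001]
force: [-0.3, 0.9, -2.1]
width: 0.564
gripper_force: 15.0
```

Emit:
arm_command --targets '[[[0,0,0.002,0,0,0],[0,0,0.002,0,0,0],[0,0,0.001,0,0,0],[0,0,0.001,0,0,0],[0,0,0.0005,0,0,0],[0,0,0,0,0,0],[0,0,0,0,0,0]]]'

```text
clock: 8.68
position: [0.5524, 0.1016, 0.0617]
ee_rot: [2.31, 2.129, -0.0]
force: [-0.7, -0.3, -1.3]
width: 0.562
gripper_force: 15.0
```

```bash
python3 -c "
from h import *
need(.5521,.1005,.0604,-.082)"
```

```text
t 8.675 pos [0.5524 0.1016 0.0617] yaw -0.0811 tilt [ 0. -0.] F [-0.7 -0.3 -1.3] T [-0.04 -0.1   0.05] w 0.562 g 15.0
shift tool [-0.0011 -0.0002  0.0013] turn z 0.0009
```

Emit:
arm_command --targets '[[[-0.001,0,0.0005,0,0,0],[0,0,0.0005,0,0,0],[0,0,0.0005,0,0,0],[0,0,0,0,0,0],[0,0,0,0,0,0]]]'

```text
clock: 9.3
position: [0.5523, 0.1006, 0.0604]
ee_rot: [2.31, 2.129, 0.0]
force: [-2.2, -0.5, 3.0]
width: 0.564
gripper_force: 15.0
```

```bash
python3 -c "
from h import *
need(.5521,.1005,.0604,-.082)"
```

```text
t 9.3 pos [0.5523 0.1006 0.0604] yaw -0.0811 tilt [ 0.0001 -0.0001] F [-2.2 -0.5  3. ] T [-0.21  0.32 -0.09] w 0.564 g 15.0
shift tool [-0.0001 -0.0002  0.    ] turn z 0.0009
```

It is down on the plate: the force reads +3 N and the height matches. I open the jaws and rise.

Emit:
arm_command --targets '[[[0,0,0,0,0,0],[0,0,0,0,0,0],[0,0,0,0,0,0],[0,0,0,0,0,0]]]' --jaw 0.075

```text
clock: 9.8
position: [0.5523, 0.1006, 0.0602]
ee_rot: [-2.31, -2.13, -0.0]
force: [-0.3, -0.1, -0.2]
width: 0.816
gripper_force: 0.0
```

Emit:
arm_command --targets '[[[0,0,-0.005,0,0,0],[0,0,-0.015,0,0,0],[0,0,-0.03,0,0,0],[0,0,-0.03,0,0,0],[0,0,-0.02,0,0,0],[0.02,0,0,0,0,0],[0.03,0,0,0,0,0],[0.03,0,0,0,0,0],[0.02,0,0,0,0,0],[0,0,0,0,0,0]]]'

```text
clock: 11.05
position: [0.5598, 0.2025, 0.1599]
ee_rot: [-2.305, -2.133, -0.0]
force: [0.5, -0.2, 0.1]
width: 0.814
gripper_force: 0.0
```

Emit:
arm_command --targets '[[[0,0,0,0,0,-0.17],[0,0,0,0,0,-0.17],[0,0,0,0,0,-0.17],[0,0,0,0,0,-0.17],[0,0,0,0,0,-0.17],[0,0,0,0,0,-0.17],[0,0,0,0,0,-0.17],[0,0,0,0,0,-0.126],[0,0,0,0,0,0],[0,0,0,0,0,0]]]' --jaw 0.045

```text
clock: 12.3
position: [0.5605, 0.1994, 0.16]
ee_rot: [-0.531, -3.096, 0.001]
force: [0.1, 0.4, 0.4]
width: 0.489
gripper_force: 0.0
```

```bash
python3 -c "
from h import *
need(.5606,.2012,.074,1.234);print(arm.observe()['joints'].round(2))
im=grab('scene');cv2.imwrite('pics/placed.png',cv2.resize(im['pixels'][150:300,340:520,::-1],None,fx=4,fy=4,interpolation=cv2.INTER_CUBIC))
w=pts(im)[150:300,340:520].reshape(-1,3)
p=w[(w[:,2]>.081)&(w[:,2]<.088)&(abs(w[:,0]-.555)<.05)&(w[:,1]<.15)&(w[:,1]>.05)];print(len(p),cv2.minEnclosingCircle(p[:,:2].astype(np.float32)))
k=w[(w[:,2]>.06)&(w[:,2]<.086)&(abs(w[:,0]-.555)<.05)&(w[:,1]>.165)&(w[:,1]<.24)];print(len(k),cv2.minAreaRect(k[:,:2].astype(np.float32)))
"
```

```text
t 12.3 pos [0.5605 0.1994 0.16  ] yaw 1.2311 tilt [-0.0002 -0.0005] F [0.1 0.4 0.4] T [ 0.1  -0.14  0.05] w 0.489 g 0.0
shift tool [0.0005 0.0018 0.086 ] turn z -0.0029
[ 0.07  0.55 -0.73  1.68  0.41  1.07  0.43]
329 ((0.5534270405769348, 0.10113022476434708), 0.02797725982964039)
283 ((0.562613844871521, 0.20285815000534058), (0.016086725518107414, 0.04684621840715408), 74.1850357055664)
```

View pics/placed.png

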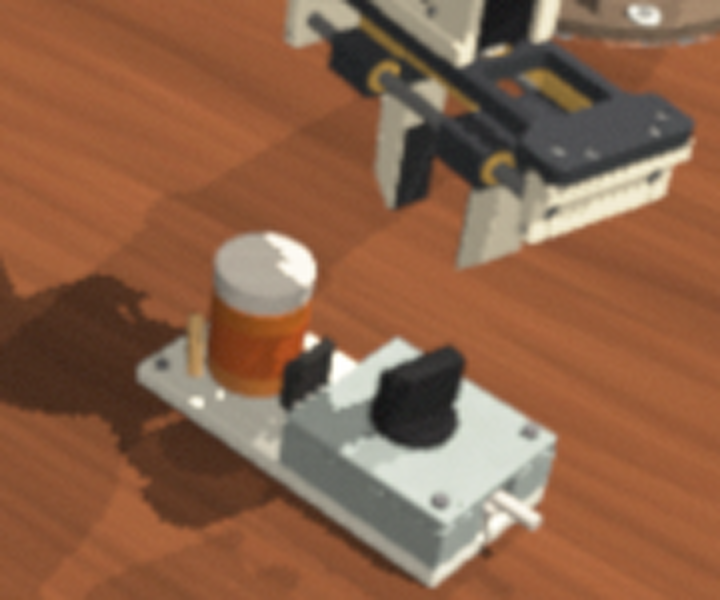

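The jar stands upright in the nest with its lid at (265,270), between the V-block at (195,345) and the pad at (308,375). Depth puts the lid's centre at (0.553, 0.101). The gripper is above the knob, whose grip is around (420,385). I now descend and grip it.

Emit:
arm_command --targets '[[[0.0005,0.0018,0.01,0,0,0],[0,0,0.02,0,0,0],[0,0,0.025,0,0,0],[0,0,0.02,0,0,0],[0,0,0.01,0,0,0],[0,0,0,0,0,0],[0,0,0,0,0,0]]]'

```text
clock: 13.22
position: [0.561, 0.2025, 0.0759]
ee_rot: [0.525, 3.097, 0.001]
force: [1.0, 0.2, 0.1]
width: 0.488
gripper_force: 0.0
```

Emit:
arm_command --targets '[[[0,0,0,0,0,0],[0,0,0,0,0,0],[0,0,0,0,0,0],[0,0,0,0,0,0],[0,0,0,0,0,0],[0,0,0,0,0,0]]]' --jaw 0.0 --newtons 25

```text
clock: 13.98
position: [0.561, 0.2032, 0.0755]
ee_rot: [0.524, 3.097, 0.003]
force: [3.2, 5.5, -2.8]
width: 0.146
gripper_force: 25.0
```

```bash
python3 -c "
from h import *
need(.5606,.2012,.075,1.234)"
```

```text
t 13.975 pos [0.561  0.2032 0.0755] yaw 1.2355 tilt [0.0011 0.0016] F [ 3.2  5.5 -2.8] T [ 1.04 -0.7   0.13] w 0.146 g 25.0
shift tool [-0.0003 -0.002   0.0005] turn z 0.0015
```

Emit:
arm_command --targets '[[[0,0.001,0,0,0,0.02],[0,0,0,0,0,0.06],[0,0,0,0,0,0.06],[0,0,0,0,0,0.06],[0,0,0,0,0,0.06],[0,0,0,0,0,0.06],[0,0,0,0,0,0.06],[0,0,0,0,0,0]]]'

```text
clock: 14.98
position: [0.561, 0.2033, 0.0755]
ee_rot: [1.1, 2.942, 0.0]
force: [1.3, 2.1, 1.2]
width: 0.145
gripper_force: 25.4
```

```bash
cat > chk.py <<'E'
from h import *
o=need(.561,.203,.075,1.234)
im=grab("scene")["pixels"].astype(int); p=im[266:290,455:485]
wh=(p.min(-1)>140); v,u=np.nonzero(wh); print("white",wh.sum(),"rightmost u",455+u.max() if len(u) else None, "lowest v",266+v.max() if len(v) else None)
import sys
if len(sys.argv)>1: cv2.imwrite(sys.argv[1],cv2.resize(im[150:300,340:520,::-1].astype(np.uint8),None,fx=4,fy=4,interpolation=cv2.INTER_CUBIC))
E
python3 chk.py pics/turn1.png
```

```text
t 14.975 pos [0.561  0.2033 0.0755] yaw 0.8553 tilt [ 0.0006 -0.    ] F [1.3 2.1 1.2] T [ 0.6  -0.49  0.39] w 0.145 g 25.4
shift tool [-0.0002 -0.0003  0.0005] turn z -0.3787
white 361 rightmost u 476 lowest v 289
```

View pics/turn1.png

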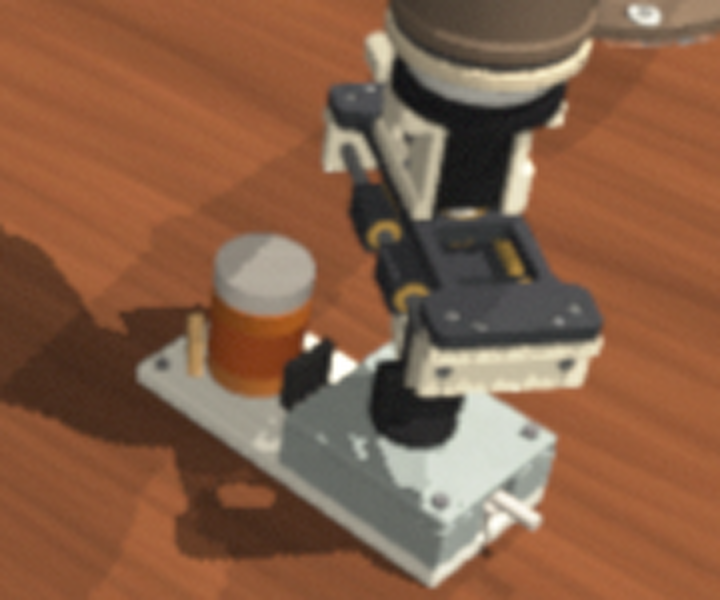

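The gripper holds the knob at (420,400), turned about 0.38 rad. The tail pin is still out, with its tip at (540,520), and the clamp is open. I continue in small steps, watching the pin tip (column 476) and the moment.

Emit:
arm_command --targets '[[[0,0,0,0,0,0.05],[0,0,0,0,0,0.05],[0,0,0,0,0,0.04],[0,0,0,0,0,0]]]'

```text
clock: 15.52
position: [0.561, 0.2033, 0.0754]
ee_rot: [1.303, 2.858, 0.001]
force: [1.8, 2.9, 2.6]
width: 0.151
gripper_force: 25.4
```

```bash
python3 chk.py
```

```text
t 15.525 pos [0.561  0.2033 0.0754] yaw 0.7155 tilt [0.0005 0.0002] F [1.8 2.9 2.6] T [ 0.65 -0.47  0.4 ] w 0.151 g 25.4
shift tool [-0.0002 -0.0002  0.0004] turn z -0.5185
white 360 rightmost u 476 lowest v 289
```

Emit:
arm_command --targets '[[[0,0,0,0,0,0.03],[0,0,0,0,0,0.03],[0,0,0,0,0,0]]]'

```text
clock: 15.95
position: [0.561, 0.2033, 0.0754]
ee_rot: [1.389, 2.817, 0.001]
force: [1.6, 2.8, 4.2]
width: 0.147
gripper_force: 25.7
```

```bash
python3 chk.py
```

```text
t 15.95 pos [0.561  0.2033 0.0754] yaw 0.6545 tilt [0.0005 0.0002] F [1.6 2.8 4.2] T [ 0.75 -0.61  0.44] w 0.147 g 25.7
shift tool [-0.0002 -0.0002  0.0004] turn z -0.5795
white 360 rightmost u 476 lowest v 289
```

Emit:
arm_command --targets '[[[0,0,0,0,0,0.03],[0,0,0,0,0,0.03],[0,0,0,0,0,0]]]'

```text
clock: 16.38
position: [0.561, 0.2033, 0.0754]
ee_rot: [1.474, 2.774, 0.001]
force: [2.7, 4.1, 4.5]
width: 0.143
gripper_force: 25.5
```

```bash
python3 chk.py
```

```text
t 16.375 pos [0.561  0.2033 0.0754] yaw 0.5941 tilt [0.0004 0.0002] F [2.7 4.1 4.5] T [ 0.88 -0.58  0.38] w 0.143 g 25.5
shift tool [-0.0002 -0.0002  0.0004] turn z -0.6399
white 360 rightmost u 476 lowest v 289
```

Emit:
arm_command --targets '[[[0,0,0,0,0,0.03],[0,0,0,0,0,0.03],[0,0,0,0,0,0]]]'

```text
clock: 16.8
position: [0.5611, 0.2033, 0.0754]
ee_rot: [1.556, 2.729, 0.001]
force: [2.0, 3.7, 5.2]
width: 0.143
gripper_force: 25.5
```

```bash
python3 chk.py
```

```text
t 16.8 pos [0.5611 0.2033 0.0754] yaw 0.5345 tilt [0.0005 0.0002] F [2.  3.7 5.2] T [ 0.86 -0.62  0.41] w 0.143 g 25.5
shift tool [-0.0002 -0.0002  0.0004] turn z -0.6995
white 359 rightmost u 476 lowest v 289
```

Emit:
arm_command --targets '[[[0,0,0,0,0,0.03],[0,0,0,0,0,0.03],[0,0,0,0,0,0]]]'

```text
clock: 17.23
position: [0.5611, 0.2033, 0.0754]
ee_rot: [1.637, 2.681, 0.001]
force: [2.6, 3.2, 5.1]
width: 0.147
gripper_force: 25.7
```

```bash
python3 chk.py
```

```text
t 17.225 pos [0.5611 0.2033 0.0754] yaw 0.4746 tilt [0.0005 0.0002] F [2.6 3.2 5.1] T [ 0.87 -0.58  0.4 ] w 0.147 g 25.7
shift tool [-0.0002 -0.0002  0.0004] turn z -0.7594
white 360 rightmost u 476 lowest v 289
```

Emit:
arm_command --targets '[[[0,0,0,0,0,0.03],[0,0,0,0,0,0.03],[0,0,0,0,0,0]]]'

```text
clock: 17.65
position: [0.5611, 0.2033, 0.0754]
ee_rot: [1.717, 2.631, 0.001]
force: [2.7, 3.4, 6.0]
width: 0.148
gripper_force: 25.4
```

```bash
python3 chk.py
```

```text
t 17.65 pos [0.5611 0.2033 0.0754] yaw 0.4146 tilt [0.0005 0.0003] F [2.7 3.4 6. ] T [ 0.88 -0.59  0.4 ] w 0.148 g 25.4
shift tool [-0.0002 -0.0002  0.0004] turn z -0.8194
white 359 rightmost u 476 lowest v 289
```

Emit:
arm_command --targets '[[[0,0,0,0,0,0.03],[0,0,0,0,0,0.03],[0,0,0,0,0,0]]]'

```text
clock: 18.08
position: [0.5611, 0.2033, 0.0754]
ee_rot: [1.794, 2.578, 0.001]
force: [2.2, 3.4, 4.2]
width: 0.148
gripper_force: 25.5
```

```bash
python3 chk.py
```

```text
t 18.075 pos [0.5611 0.2033 0.0754] yaw 0.3549 tilt [0.0005 0.0003] F [2.2 3.4 4.2] T [ 0.89 -0.64  0.42] w 0.148 g 25.5
shift tool [-0.0002 -0.0002  0.0004] turn z -0.8791
white 359 rightmost u 476 lowest v 289
```

Emit:
arm_command --targets '[[[0,0,0,0,0,0.03],[0,0,0,0,0,0.03],[0,0,0,0,0,0]]]'

```text
clock: 18.5
position: [0.5611, 0.2032, 0.0754]
ee_rot: [1.873, 2.522, 0.001]
force: [2.7, 4.1, 4.9]
width: 0.147
gripper_force: 25.9
```

```bash
python3 chk.py
```

```text
t 18.5 pos [0.5611 0.2032 0.0754] yaw 0.2936 tilt [0.0003 0.0004] F [2.7 4.1 4.9] T [ 1.1  -0.61 -0.5 ] w 0.147 g 25.9
shift tool [-0.0002 -0.0002  0.0004] turn z -0.9404
white 350 rightmost u 476 lowest v 289
```

The moment changed sign, which suggests the snap. I hold still for a moment and look.

Emit:
arm_command --targets '[[[0,0,0,0,0,0]]]'

```text
clock: 18.68
position: [0.5611, 0.2032, 0.0753]
ee_rot: [-1.872, -2.523, -0.001]
force: [2.6, 4.3, 6.3]
width: 0.147
gripper_force: 26.1
```

```bash
python3 chk.py pics/snap.png
```

```text
t 18.675 pos [0.5611 0.2032 0.0753] yaw 0.2941 tilt [0.0002 0.0005] F [2.6 4.3 6.3] T [ 1.01 -0.7  -0.54] w 0.147 g 26.1
shift tool [-0.0002 -0.0001  0.0003] turn z -0.9399
white 349 rightmost u 476 lowest v 289
```

View pics/snap.png

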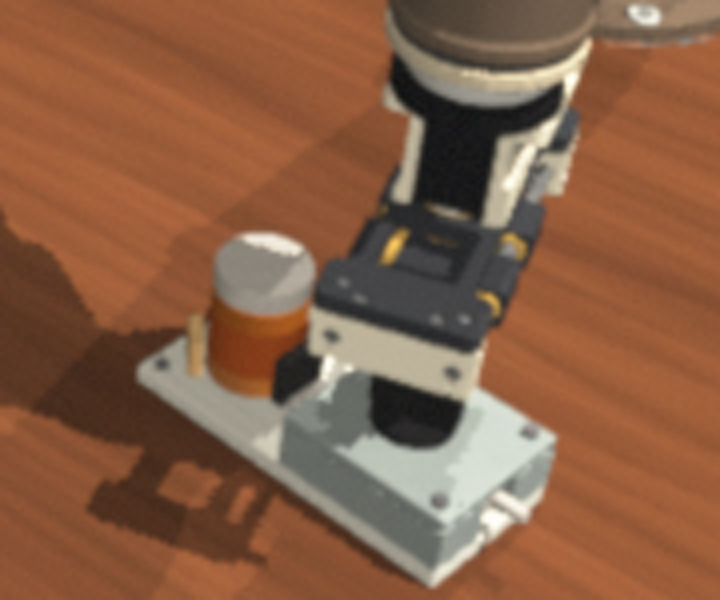

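The snap is visible: the pad moved left against the jar (left edge from 283 to 273) and the pin tip moved in from (540,520) to (528,518). I measure the travel before letting go.

Run:
```python
from h import *
t=np.array([.5563,.1492]); th=-.082; M=np.array([[np.cos(th),-np.sin(th)],[np.sin(th),np.cos(th)]])
def J(w): q=w.copy(); q[...,:2]=(w[...,:2]-t)@M; return q
def rep(w,n):
    p=J(w.reshape(-1,3)); p=p[np.isfinite(p[:,0])]
    pin=p[(p[:,1]>.108)&(p[:,1]<.16)&(abs(p[:,0])<.012)&(p[:,2]>.012)&(p[:,2]<.045)]
    pad=p[(p[:,1]>-.035)&(p[:,1]<.004)&(abs(p[:,0])<.025)&(p[:,2]>.043)&(p[:,2]<.049)]
    lid=p[(p[:,1]>-.1)&(p[:,1]<-.015)&(abs(p[:,0])<.04)&(p[:,2]>.081)&(p[:,2]<.088)]
    print(n,"pin y max",(pin[:,1].max()*1e3).round(1),"pad y",(np.percentile(pad[:,1],[2,50,98])*1e3).round(1),len(pad),"lid",cv2.minEnclosingCircle(lid[:,:2].astype(np.float32)) if len(lid) else None)
rep(np.load("scene0.npy"),"before")
rep(pts(grab("scene")),"now")
need(.561,.203,.075,1.234)
```

```text
before pin y max 129.5 pad y [-17.8 -11.2  -8.6] 53 lid None
now pin y max 124.0 pad y [-33.6 -22.1 -14.8] 58 lid ((0.0018063357565551996, -0.0499051995575428), 0.02719196118414402)
t 18.775 pos [0.5611 0.2032 0.0753] yaw 0.2941 tilt [0.0002 0.0005] F [3.2 3.7 5. ] T [ 1.02 -0.68 -0.51] w 0.148 g 26.1
shift tool [-0.0002 -0.0001  0.0003] turn z -0.9399
```

Travel looks partial: the pin moved about 5.5 mm and the lid about 2 mm. The knob is also still pulling clockwise, so the roller seems to be on the notch flank. I follow it a little further.

Emit:
arm_command --targets '[[[0,0,0,0,0,0.02],[0,0,0,0,0,0],[0,0,0,0,0,0]]]'

```text
clock: 19.15
position: [0.5611, 0.2031, 0.0754]
ee_rot: [1.897, 2.504, 0.001]
force: [1.8, 3.8, 5.6]
width: 0.146
gripper_force: 25.7
```

```bash
cat > rep.py <<'E'
from h import *
t=np.array([.5563,.1492]); th=-.082; M=np.array([[np.cos(th),-np.sin(th)],[np.sin(th),np.cos(th)]])
p=pts(grab("scene")).reshape(-1,3); p=p[np.isfinite(p[:,0])]; p[:,:2]=(p[:,:2]-t)@M
s=lambda a,b,x,c,d:p[(p[:,1]>a)&(p[:,1]<b)&(abs(p[:,0])<x)&(p[:,2]>c)&(p[:,2]<d)]
pin=s(.108,.16,.012,.012,.045);lid=s(-.1,-.015,.04,.081,.088)
print("pin",pin[:,1].max()*1e3,len(pin),"lid",cv2.minEnclosingCircle(lid[:,:2].astype(np.float32)))
E
python3 chk.py; python3 rep.py
```

```text
t 19.15 pos [0.5611 0.2031 0.0754] yaw 0.2743 tilt [0.0003 0.0003] F [1.8 3.8 5.6] T [ 0.88 -0.63 -0.45] w 0.146 g 25.7
shift tool [-0.0001 -0.0001  0.0004] turn z -0.9597
white 347 rightmost u 476 lowest v 289
pin 124.08890278526732 38 lid ((0.001282731187529862, -0.04929079860448837), 0.027493245899677277)
```

Emit:
arm_command --targets '[[[0,0,0,0,0,0.02],[0,0,0,0,0,0.01],[0,0,0,0,0,0]]]'

```text
clock: 19.62
position: [0.5611, 0.2032, 0.0754]
ee_rot: [1.934, 2.476, 0.001]
force: [2.0, 4.1, 5.6]
width: 0.142
gripper_force: 25.2
```

```bash
python3 chk.py; python3 rep.py
```

```text
t 19.625 pos [0.5611 0.2032 0.0754] yaw 0.2444 tilt [0.0003 0.0003] F [2.  4.1 5.6] T [ 0.9  -0.64 -0.32] w 0.142 g 25.2
shift tool [-0.0001 -0.0001  0.0004] turn z -0.9896
white 348 rightmost u 476 lowest v 289
pin 123.24621908331234 37 lid ((0.0008876709034666419, -0.04990772157907486), 0.02839888073503971)
```

Emit:
arm_command --targets '[[[0,0,0,0,0,0.02],[0,0,0,0,0,0.01],[0,0,0,0,0,0]]]'

```text
clock: 20.1
position: [0.5611, 0.2031, 0.0754]
ee_rot: [1.971, 2.447, 0.001]
force: [2.5, 3.3, 5.2]
width: 0.147
gripper_force: 25.1
```

```bash
python3 chk.py; python3 rep.py; python3 -c "
from h import *
im=grab('top');cv2.imwrite('pics/top2.png',cv2.resize(im['pixels'][195:265,170:290,::-1],None,fx=6,fy=6,interpolation=cv2.INTER_CUBIC))
w=pts(im)[195:265,235:290].reshape(-1,3);p=w[(w[:,2]>.08)&(w[:,2]<.09)];print(len(p),p.mean(0))"
```

```text
t 20.1 pos [0.5611 0.2031 0.0754] yaw 0.2147 tilt [0.0004 0.0002] F [2.5 3.3 5.2] T [ 0.83 -0.63 -0.13] w 0.147 g 25.1
shift tool [-0.0001 -0.0001  0.0004] turn z -1.0193
white 344 rightmost u 476 lowest v 289
pin 122.10921310109403 30 lid ((4.9316397053189576e-05, -0.05152982473373413), 0.027517708018422127)
441 [0.55145109 0.0977069  0.08473261]
```

View pics/top2.png

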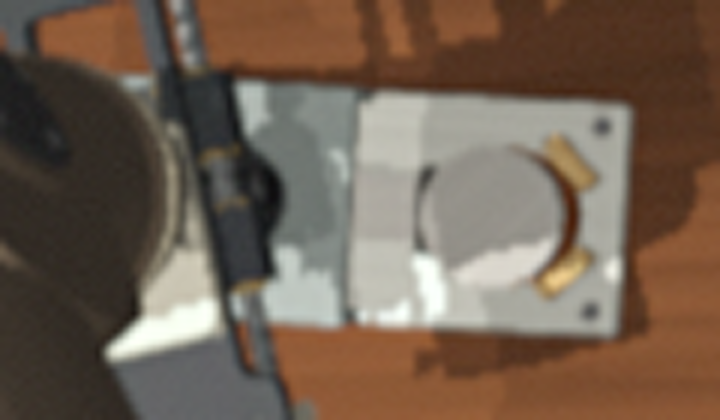

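The top view shows the jar's lid around (495,215), almost against both V-blocks at (570,163) and (565,272). Its centre is at y = 0.0977, nearly home. I follow the knob a little more while it still pulls clockwise.

Emit:
arm_command --targets '[[[0,0,0,0,0,0.015],[0,0,0,0,0,0],[0,0,0,0,0,0]]]'

```text
clock: 20.62
position: [0.5611, 0.2031, 0.0754]
ee_rot: [1.989, 2.432, 0.001]
force: [3.3, 3.4, 6.2]
width: 0.15
gripper_force: 25.0
```

```bash
cat >> rep.py <<'E'
w=pts(grab('top'))[195:265,235:290].reshape(-1,3);p=w[(w[:,2]>.08)&(w[:,2]<.09)];print("top lid",len(p),p.mean(0))
E
python3 chk.py; python3 rep.py
```

```text
t 20.625 pos [0.5611 0.2031 0.0754] yaw 0.2 tilt [0.0004 0.0002] F [3.3 3.4 6.2] T [ 0.82 -0.68 -0.05] w 0.15 g 25.0
shift tool [-0.0001 -0.0001  0.0004] turn z -1.034
white 343 rightmost u 476 lowest v 289
pin 121.45020357144116 31 lid ((1.7969869077205658e-05, -0.051085591316223145), 0.027523983269929886)
top lid 434 [0.55148965 0.09776395 0.08510491]
```

Emit:
arm_command --targets '[[[0,0,0,0,0,0],[0,0,0,0,0,0],[0,0,0,0,0,0],[0,0,0,0,0,0]]]' --jaw 0.04

```text
clock: 21.28
position: [0.5605, 0.2027, 0.0749]
ee_rot: [-1.989, -2.432, 0.002]
force: [0.7, 0.9, 0.6]
width: 0.433
gripper_force: 0.0
```

Emit:
arm_command --targets '[[[0,0,-0.01,0,0,0],[0,0,-0.03,0,0,0],[0,0,-0.04,0,0,0],[0,0,-0.04,0,0,0],[0,0,-0.04,0,0,0],[-0.04,0,-0.02,0,0,0],[-0.05,0,0,0,0,0],[-0.05,0,0,0,0,0],[-0.05,0,0,0,0,0],[-0.02,0,0,0,0,0]]]'

```text
clock: 22.52
position: [0.6029, -0.0067, 0.2557]
ee_rot: [1.993, 2.427, -0.001]
force: [0.2, -0.2, -0.1]
width: 0.441
gripper_force: 0.0
```

```bash
python3 chk.py; python3 rep.py; python3 -c "
from h import *
im=grab('scene');w=pts(im)
k=w[150:300,340:520].reshape(-1,3);k=k[(k[:,2]>.06)&(k[:,2]<.086)&(abs(k[:,0]-.555)<.05)&(k[:,1]>.165)&(k[:,1]<.24)];r=cv2.minAreaRect(k[:,:2].astype(np.float32));print(r)
cv2.imwrite('pics/rel.png',cv2.resize(im['pixels'][150:300,340:520,::-1],None,fx=4,fy=4,interpolation=cv2.INTER_CUBIC))"
```

```text
t 22.525 pos [ 0.6029 -0.0067  0.2557] yaw 0.1956 tilt [ 0.0004 -0.0015] F [ 0.2 -0.2 -0.1] T [ 0.06 -0.06 -0.02] w 0.441 g 0.0
shift tool [ 0.2141 -0.0003  0.1804] turn z -1.0384
white 342 rightmost u 476 lowest v 289
pin 121.4274401876095 35 lid ((0.00022838338918518275, -0.050805430859327316), 0.026921825483441353)
top lid 0 [nan nan nan]
((0.5622276067733765, 0.20250597596168518), (0.016452854499220848, 0.04646429046988487), 9.578158378601074)rep.py:7: RuntimeWarning: Mean of empty slice.
  w=pts(grab('top'))[195:265,235:290].reshape(-1,3);p=w[(w[:,2]>.08)&(w[:,2]<.09)];print("top lid",len(p),p.mean(0))
  ret = um.true_divide(
```

View pics/rel.png

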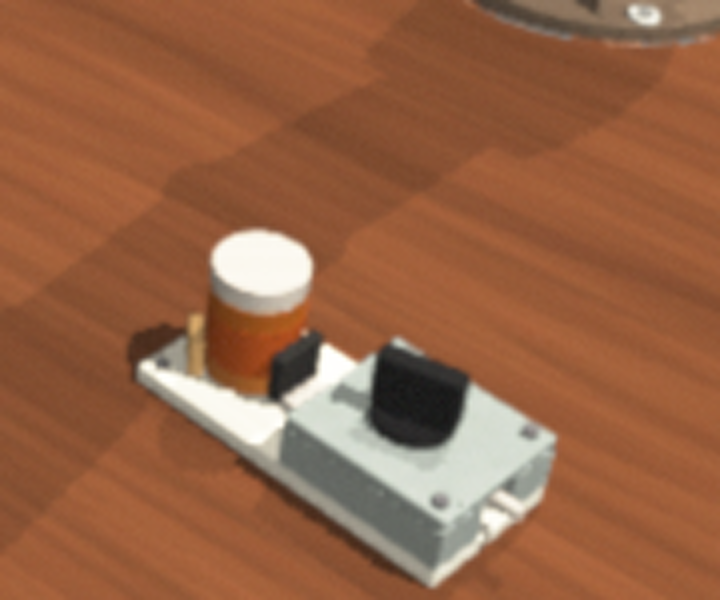

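The picture shows the knob free with its bar turned across (420,390). The pad at (295,365) is against the jar (lid at 262,265), and the pin is drawn in at (505,505). I clear the arm and check from the top that the jar is fully home.

Emit:
arm_command --targets '[[[-0.03,0,0,0,0,0],[-0.04,0,0,0,0,0],[-0.04,0,0,0,0,0],[-0.04,0,0,0,0,0],[-0.03,0,0,0,0,0],[0,0,0,0,0,0]]]'

```text
clock: 23.48
position: [0.6387, -0.1795, 0.255]
ee_rot: [-1.99, -2.431, 0.0]
force: [-0.4, 0.2, -0.3]
width: 0.435
gripper_force: 0.0
```

Run:
```python
from h import *
ims=[grab('top') for _ in range(4)]; px=np.mean([i["pixels"] for i in ims],0).astype(np.uint8)
ref=(cv2.imread('pics/top0.png')[195:265,170:290]); a=px[195:265,170:290,::-1]
up=lambda x:cv2.resize(x,None,fx=6,fy=6,interpolation=cv2.INTER_CUBIC)
cv2.imwrite('pics/fin.png',np.vstack([up(ref)[80:350],up(a)[80:350]]))
for i in ims[:2]:
    w=pts(i)
    p=w[195:265,235:290].reshape(-1,3);p=p[(p[:,2]>.08)&(p[:,2]<.09)];print("lid",len(p),p.mean(0),cv2.minEnclosingCircle(p[:,:2].astype(np.float32)))
for n,a in dict(tin=(370,415,180,225,.038,.05),tall=(415,470,230,275,.11,.13)).items():
    p=w[a[2]:a[3],a[0]:a[1]].reshape(-1,3);p=p[(p[:,2]>a[4])&(p[:,2]<a[5])];print(n,len(p),p.mean(0))
k=w[195:260,170:240].reshape(-1,3);k=k[(k[:,2]>.07)&(k[:,2]<.1)]
u,s,vt=np.linalg.svd(k[:,:2]-k[:,:2].mean(0));print("knob",k.mean(0),np.arctan2(vt[0,1],vt[0,0]))
```

```text
lid 438 [0.55146467 0.09783445 0.08482961] ((0.5516615509986877, 0.0981251522898674), 0.025934185832738876)
lid 438 [0.55153461 0.09775667 0.0847781 ] ((0.5516502261161804, 0.09809795767068863), 0.026036955416202545)
tin 47 [ 0.5920439  -0.19267867  0.04419604]
tall 0 [nan nan nan]
knob [0.56095861 0.20028336 0.08325442] 1.7676573278933176<stdin>:10: RuntimeWarning: Mean of empty slice.
  ret = um.true_divide(
```

View pics/fin.png

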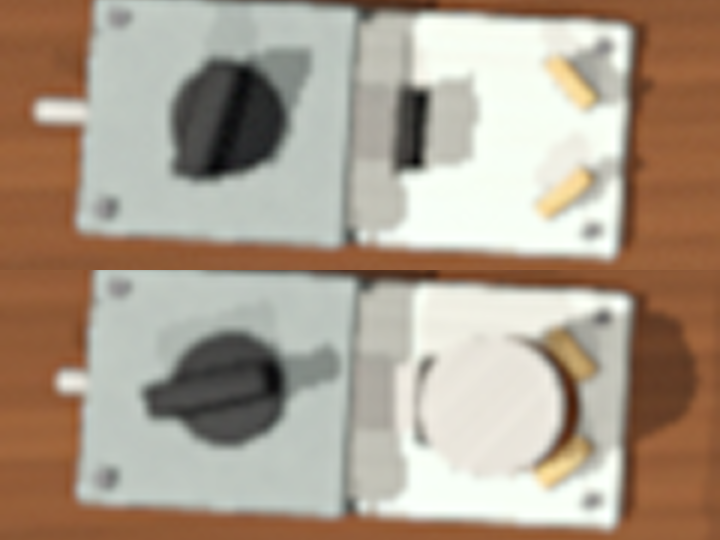

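The comparison (before above, after below) shows the pin tip moved from x=33 to x=57, which is about 9.3 mm, the full travel. The jar sits against both V-blocks at (570,353) and (562,463), the knob has turned about 1.04 rad, and the robot is clear.

```bash
python3 -c "
from cell import arm
print(arm.sign_off())"
```

```text
the job is handed in; nothing more can be done
None
```

The small jar is clamped upright in the V-nest with the clamp fully snapped in, the knob was turned about 1.04 rad and released without being driven against its stop, the gripper touched nothing else (I did not re-measure the bystanders at the end), and the job was handed in at about 24 s.

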